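# Lid the tin of bauble caps, then take off its outer lid alone

## Task

The tin of bauble hanger caps has been refilled and stands open; its two lids lie beside it on the paper, the outer lid nested on the inner one. Pick the two lids up together as one, lower them onto the tin so that the inner lid is fully seated in the mouth, and let go; then lift off the outer lid alone, leaving the inner lid seated and undisturbed so that caps can be taken through its hole. Finish still holding the outer lid level in the gripper, at least 10 cm above the top of the tin, with the tin left standing where it was and the other things on the bench undisturbed.

Things in the scene. Friction and masses are not known exactly. Their poses are not given: they have to be found in the camera images.
- tin: The open tin: plain bare metal, rectangular, 104 long (its x) x 54 wide (its y) x 60 mm high, walls 3 mm, so its mouth is 98 x 48 mm; part-filled with gilt hanger caps, well below the lid. Loose on the bench, about 0.6 kg. Origin: centre of its underside, z up.
- tin_mouth (a point): Centre of the tin's open mouth, level with its rim, 60 mm above the tin's origin.
- inner_lid: The inner lid, bare metal, 0.12 kg, lying plug down. From below: plug skirt 93 (x) x 43 (y) x 14 mm deep, tapered at the foot, fits the tin's mouth with 2.5 mm play a side, either way round; rim 110 x 60 x 10 mm; raised panel 92 x 42 x 6 mm with a 30 mm hole. Origin: centre of the plug's underside, x along its length, z up; seated, it is 46 mm above the tin's origin.
- inner_lid_rim (a point): Middle of the inner lid at half height of its rim, 19 mm above the inner lid's origin. The rim (110 x 60 mm, 10 mm thick) rests on the tin's rim when seated and stands 4 mm proud of the outer lid all round: taken across its 60 mm width it carries both lids.
- outer_lid: The outer lid, bare metal, 0.09 kg: a shallow cover 102 (x) x 52 (y) x 16 mm high with a bridge handle on top. It rests unfastened on the inner lid's rim, over the raised panel, 2 mm play a side; lifted by the handle it comes off alone. Origin: centre of its lower edge, x along its length, z up; nested, 24 mm above the inner lid's origin.
- outer_lid_handle (a point): Middle of the outer lid's bridge handle: a bar 48 mm long (lid's x), 10 mm wide (y), 8 mm thick, 28 mm above the outer lid's origin; the bar's underside is 8 mm and its top 16 mm above the lid's flat top. With both lids on the tin it is 98 mm above the bench.
- bauble: Bystander: a blue glass bauble, 60 mm across, resting in a cardboard ring beyond the work. Origin: its centre.
- bauble_ring: Bystander: the cardboard ring under the bauble, 52 mm across, 16 mm high. Origin: centre of its underside.
- palette_knife: Bystander: a palette knife, 200 mm long along its x, at most 10 mm high, lying flat to the right of the work. Origin: near its middle, on its underside.
- cap_tray: Bystander: an open cardboard tray of gilt caps, 160 (x) x 120 (y) x 45 mm, standing to the robot's left. Origin: centre of its underside.
Not all that is in view belongs to the job. Leave any brown or red look-alike of the outer_lid alone.

How it is judged:
By the outcome, as a careful person would: the job done as asked, in the order asked, and still so for the second after the job is handed in, while the arm keeps its last pose, push and grip.
It also fails if it takes over 54 s, if anything falls off the work surface, if the arm or the gripper's body presses on something with over 40 N, if the wrist force passes 120 N, or if a joint passes its speed limit or range.

## Robot

A 6-joint arm with a two-finger parallel gripper is mounted at the origin on the work surface. World frame = base frame: x ahead of the robot, y to its left, z up, the work surface at z = 0. Lengths are in m, angles in rad, forces in N, time in s.
With the tool pointing down it reaches from about 0.325 to 0.85 m from the base axis. Payload 4.4 kg.
Tool frame: the origin (TCP) lies at the very end of the fingers, on their centre line; the grasp point (between the pads) lies 19 mm behind it; z points along the fingers, y is the line along which they close (so a half turn about z gives the same grasp; the last joint's range is limited). The gripper opens to 94 mm and grips with 3 to 60 N. Pads are 16 mm wide; open, the fingers measure 119 mm over their backs; the gripper's body (75 mm by 177 mm) begins 78 mm behind the grasp point.
Start: joints at [-1.329, 0.207, 1.542, -0, 1.393, -0.15], TCP at [0.22, -0.531, 0.205] pointing down, gripper open.
Joint ranges: [-2.73, 2.73], [-0.86, 2.22], [0.23, 2.46], [-1.11, 4.25], [0.08, 2.63], [-2.82, 2.82]. Speed limits (rad/s): [2.79, 2.79, 3.14, 3.14, 3.14, 3.14].

## Interface

Orientations are given as a 3x3 rotation matrix whose columns are the frame's x, y, z axes.
In Python, from bench import robot gives the robot as it stands. Calls block until the motion is done:
- robot.reach(position, orientation): joint-space move of the TCP to a pose.
- robot.servo_line(position, ori=None, speed=0.15): straight line of the TCP; ori=None keeps the orientation; speed is the mean speed in m/s.
- robot.goto_joints(angles): joint-space move.
- robot.gripper_to(opening, newtons=None): opening from 0.0 (shut) to 1.0 (fully open); newtons is the grip in N (None keeps the last); returns when the fingers have stopped.
- robot.dwell(seconds).
- robot.inverse_kinematics(position, orientation): joint angles nearest the present ones, or None.
- robot.state(): the state.
- robot.grab_frame(name): name is "side" or "top" or "wrist"; returns a dict with "pixels" (480x640x3 uint8, red, green, blue), "mtx" (3x3 intrinsics, pixels), "cam_to_world" (4x4, takes a point from camera to world coordinates). Camera axes: x right, y down, z forward; pixel columns grow to the right and rows downward; lengths in m; the calibration is good to about 2 mm. A picture is of the moment at which its call begins. There is no depth.
A pose or a line that the arm cannot do raises robot.PlanningError and nothing moves.
- robot.finish_job(): hands the job in; it is judged then, once.
Trained networks look in the newest picture that a camera, given by its name, has taken for a name from the list of things; names that differ only in an ending like _2 or _b are one class to them, and where a whole thing is asked for, a point or a joint stands for the part that bears it (a point fixed in the world has none). Each returns a list of dicts, best first, with "confidence" (0 to 1); they miss things now and then, are a little off and sometimes report something else, mostly with a low value. They report only what shows in the picture. A call takes as long as a camera call. They do not tell look-alikes from the thing itself.
- robot.regions_of(camera, name): "pixels" (480x640 bool, what is visible of it) and "position" ([column, row] in pixels, amid what is visible of it).
- robot.spot_point(camera, name): "position" ([column, row] in pixels: a listed point, or the origin of a listed thing).
The state is a dict: "t": time; "joint_positions": joint angles; "qvel": joint speeds; "effort": joint torques, N m; "tool_pos": TCP position; "eef_rot": TCP orientation; "contact_force": force on the tool from outside, world axes, zero at the start; "wrist_torque": the same for the moment, N m; "width": opening from 0.0 (shut) to 1.0 (fully open); "grip_force": force on a finger pad.
Only numpy, scipy, OpenCV 4.12 (cv2) and the standard library are available. Lean on these libraries where they do the work, as an engineer would, in place of code of your own. Each camera call takes 0.05 s, during which the arm holds its last target. There are 200 camera calls.

## Working session

There is one attempt and no reset: what is moved stays moved. The work goes in short steps, each a Python script; the robot and the scene stay as the last script left them, time stands still between calls to the robot, and variables do not carry over. Pictures are saved under pics/ and viewed, at most 10 in all, crops included, and the job is handed in when it is done.

```bash
mkdir -p pics; cat > h.py <<'E'
import numpy as np, cv2
from bench import robot
def grab(c,fn=None):
    f=robot.grab_frame(c)
    if fn: cv2.imwrite('pics/'+fn,f['pixels'][:,:,::-1])
    return f
def ray(f,p,z):
    K=np.array(f['mtx']);T=np.array(f['cam_to_world'])
    d=T[:3,:3]@np.linalg.solve(K,[p[0],p[1],1.]);o=T[:3,3]
    return o+d*(z-o[2])/d[2]
def proj(f,P):
    K=np.array(f['mtx']);T=np.linalg.inv(np.array(f['cam_to_world']))
    q=K@(T[:3,:3]@np.array(P)+T[:3,3]);return q[:2]/q[2]
E
python3 - <<'E'
from h import *
np.set_printoptions(precision=4,suppress=True)
for c in ['top','side']:
    f=grab(c,c+'0.png'); print(c,np.array(f['cam_to_world'])[:3].tolist(),f['mtx'])
    for n,z in [('tin_mouth',.06),('inner_lid_rim',.019),('outer_lid_handle',.052),('outer_lid',.024),('bauble',.04),('palette_knife',0),('cap_tray',0)]:
        for d in robot.spot_point(c,n): print(n,round(d['confidence'],2),np.array(d['position']),ray(f,d['position'],z))
print(robot.state())
E
```

```text
top [[0.018339344467669605, -0.9906687816694474, 0.135051965813419, 0.3392660396569685], [-0.9996936746286017, -0.02041408409550558, -0.013993644203883231, 0.008836488849122696], [0.01662002864195523, -0.13475396170842013, -0.9907396956071893, 0.9735135454827366]] [[435.5554   0.     319.0478]
 [  0.     435.5554 238.2605]
 [  0.       0.       1.    ]]
tin_mouth 0.69 [377.4 221.7] [ 0.502  -0.1279  0.06  ]
inner_lid_rim 0.66 [336.6 137. ] [ 0.7038 -0.0405  0.019 ]
inner_lid_rim 0.48 [245.8 212.6] [0.5236 0.1593 0.019 ]
outer_lid_handle 0.97 [241.5 281.5] [0.3699 0.157  0.052 ]
outer_lid_handle 0.77 [306.8 230.3] [0.4815 0.0223 0.052 ]
outer_lid_handle 0.74 [169.6 340.1] [0.247  0.2995 0.052 ]
outer_lid_handle 0.68 [242.2 210.2] [0.5223 0.162  0.052 ]
outer_lid_handle 0.63 [330.3 296.9] [ 0.3412 -0.0301  0.052 ]
outer_lid 0.97 [242.6 282.1] [0.3695 0.1591 0.024 ]
outer_lid 0.88 [174.6 338.5] [0.2477 0.298  0.024 ]
outer_lid 0.81 [245.5 215.4] [0.5163 0.1589 0.024 ]
outer_lid 0.79 [329.1 297.2] [ 0.3406 -0.0287  0.024 ]
outer_lid 0.74 [301.6 234.3] [0.4767 0.034  0.024 ]
bauble 0.79 [
[... 1250 characters left out ...]
 [ 0.6948 -0.0316  0.04  ]
palette_knife 0.91 [310.  136.9] [ 0.5064 -0.3738  0.    ]
cap_tray 0.57 [300.  469.8] [0.4977 0.4034 0.    ]
{'t': 0.8, 'joint_positions': array([-1.3295,  0.2066,  1.5415,  0.    ,  1.3935, -0.1505]), 'qvel': array([-0.    ,  0.0008,  0.0006,  0.0007,  0.0007, -0.0008]), 'effort': array([  0.0006, -37.0833, -28.1744,   0.07  ,   0.0272,   0.    ]), 'tool_pos': array([ 0.2196, -0.5314,  0.2055]), 'eef_rot': array([[ 0.9242,  0.3819,  0.    ],
       [ 0.3819, -0.9242, -0.    ],
       [ 0.    ,  0.    , -1.    ]]), 'contact_force': array([ 0.4092, -0.0136,  0.4377]), 'wrist_torque': array([-0.0016, -0.0112,  0.0142]), 'grip_force': 0.0, 'width': 1.000362274465824}
```

View pics/top0.png

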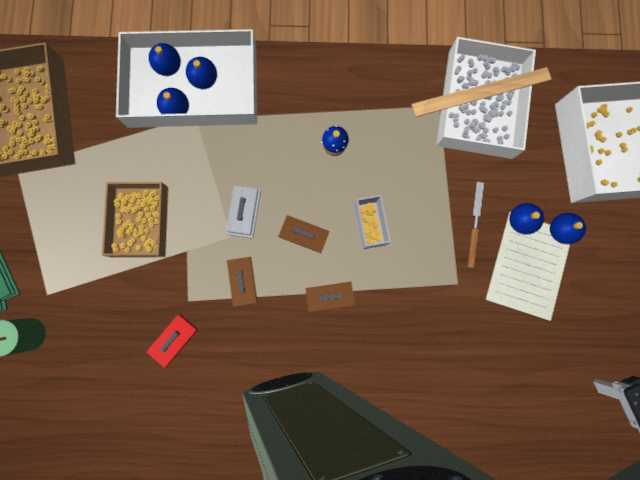

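View pics/side0.png

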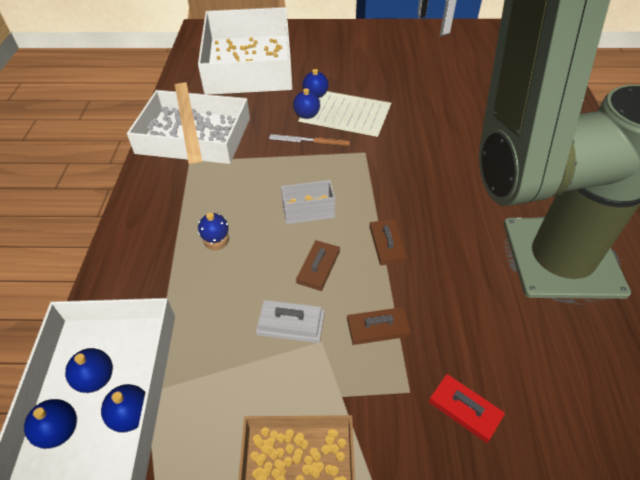

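The bare-metal pair at top (242,210) / side (290,320) is the one meant: it is the only grey lid on the paper, with a light rim around it. Brown look-alikes are at (303,233), (241,281) and (330,297), and a red one is at (172,340). The open tin is at (373,222). I'll take closer wrist views of the tin, then the lids.

```bash
cat >> h.py <<'E'
def Rd(a):
    c,s=np.cos(a),np.sin(a); return np.array([[c,s,0],[s,-c,0],[0,0,-1.]])
def rect(f,m,z):
    c,_=cv2.findContours(m.astype(np.uint8),cv2.RETR_EXTERNAL,cv2.CHAIN_APPROX_NONE)
    c=max(c,key=cv2.contourArea)[:,0,:]
    P=np.array([ray(f,p,z)[:2] for p in c])
    (cx,cy),(w,h),_=r=cv2.minAreaRect((P*1000).astype(np.float32))
    b=cv2.boxPoints(r); e=max([b[1]-b[0],b[2]-b[1]],key=np.linalg.norm)
    a=np.arctan2(e[1],e[0]); a=(a+np.pi/2)%np.pi-np.pi/2
    return np.array([cx,cy])/1000,sorted([w,h]),a
E
python3 - <<'E'
from h import *
np.set_printoptions(precision=4,suppress=True)
for nm,xy,specs in [('tin',(.46,-.125),[('tin_mouth',.06)]),('lid',(.48,.16),[('inner_lid_rim',.019),('outer_lid_handle',.052)])]:
    robot.reach([*xy,.27],Rd(0.05))
    robot.dwell(.2)
    f=grab('wrist','w_%s.png'%nm)
    print(nm,robot.state()['tool_pos'],robot.state()['t'],np.array(f['cam_to_world'])[:3,3])
    for n,z in specs:
        for d in robot.spot_point('wrist',n): print(n,round(d['confidence'],2),np.array(d['position']),ray(f,d['position'],z))
    n,zz={'tin':('tin',.06),'lid':('inner_lid',.024)}[nm]
    for n,zz in ([('tin',.06)] if nm=='tin' else [('inner_lid',.024),('outer_lid',.04)]):
        for d in robot.regions_of('wrist',n): print('reg',n,round(d['confidence'],2),d['position'],rect(f,d['pixels'],zz))
print(robot.state()['t'], robot.state()['contact_force'])
E
```

```text
tin [ 0.4599 -0.1256  0.2698] 2.7917 [ 0.5351 -0.1222  0.4512]
tin_mouth 0.77 [310.7 166.9] [ 0.5066 -0.1181  0.06  ]
reg tin 0.64 [311.0, 164.4] (array([ 0.5055, -0.1187]), [54.3639030456543, 104.94087219238281], np.float32(0.19705582))
lid [0.4803 0.1589 0.27  ] 4.2417 [0.5555 0.1622 0.4514]
outer_lid_handle 0.9 [306.7 304.4] [0.3808 0.1644 0.052 ]
outer_lid_handle 0.81 [437.7 214.5] [0.4852 0.0357 0.052 ]
outer_lid_handle 0.7 [314.9 166. ] [0.5277 0.1623 0.052 ]
outer_lid_handle 0.68 [472.7 332.5] [ 0.3561 -0.019   0.052 ]
reg inner_lid 0.83 [340.1, 159.5] (array([0.5377, 0.1386]), [38.1579704284668, 103.22333526611328], np.float32(0.27664387))
reg outer_lid 0.92 [307.2, 295.0] (array([0.3844, 0.164 ]), [50.216556549072266, 101.23065185546875], np.float32(0.17702496))
reg outer_lid 0.87 [205.6, 368.5] (array([0.2874, 0.2745]), [44.44268035888672, 46.828460693359375], np.float32(-0.47440946))
reg outer_lid 0.82 [312.7, 166.1] (array([0.527 , 0.1652]), [53.32006072998047, 102.79895782470703], np.float32(-0.12243545))
reg outer_lid 0.73 [539.1, 11.5] (array([ 0.6737, -0.038 ]), [24.934907913208008, 63.26395034790039], np.float32(-1.5239841))
reg outer_lid 0.67 [499.2, 317.1] (array([ 0.3709, -0.0506]), [39.512271881103516, 73.17874145507812], np.float32(0.7739583))
reg outer_lid 0.58 [431.3, 213.4] (array([0.4853, 0.0378]), [50.395240783691406, 101.63926696777344], np.float32(1.2194461))
4.4417 [-0.3434 -0.7005 -0.7548]
```

```bash
python3 - <<'E'
import cv2
a=cv2.imread('pics/w_lid.png')[80:260,220:420]; b=cv2.imread('pics/w_tin.png')[80:260,220:420]
cv2.imwrite('pics/crop1.png',cv2.resize(cv2.hconcat([a,b]),None,fx=2,fy=2,interpolation=cv2.INTER_CUBIC))
E
```

```text
(no output)
```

View pics/crop1.png

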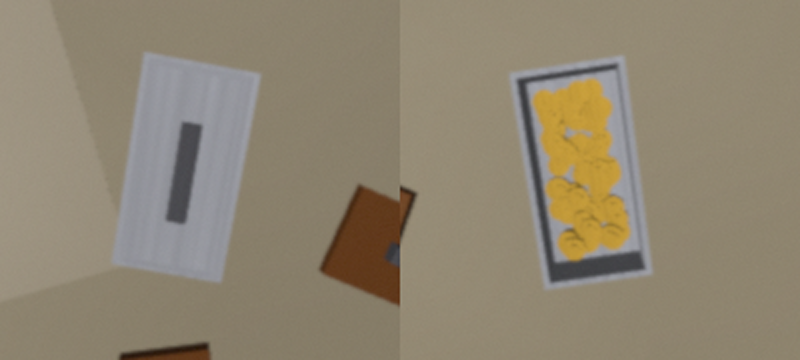

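The crop confirms it. On the left is the bare grey lid pair with its dark handle bar at wrist pixel (312,166); on the right is the open tin at (310,166). Next I'll refine both outlines by colour.

```bash
cat >> h.py <<'E'
def greymask(img,c,dil=9):
    """bare-metal blob (low yellow tint) around pixel c, holes closed"""
    b=cv2.cvtColor(img,cv2.COLOR_RGB2LAB)[:,:,2].astype(int)-128
    m=(b<4).astype(np.uint8)
    m=cv2.morphologyEx(m,cv2.MORPH_OPEN,np.ones((3,3)))
    n,l,s,_=cv2.connectedComponentsWithStats(m)
    k=[i for i in range(1,n) if s[i,0]<=c[0]<=s[i,0]+s[i,2] and s[i,1]<=c[1]<=s[i,1]+s[i,3] and s[i,4]<40000]
    return l==max(k,key=lambda i:s[i,4])
E
python3 - <<'E'
from h import *
np.set_printoptions(precision=4,suppress=True)
f=grab('wrist')
m=greymask(f['pixels'],(312,166))
ys,xs=np.where(m);print(xs.min(),xs.max(),ys.min(),ys.max())
for z in (.024,.04): print('lid',z,rect(f,m,z))
g=dict(f); T=np.array(f['cam_to_world']).copy()
# tin view: same orientation, camera position from that pose
T[:3,3]=[0.5351,-0.1222,0.4512]; g['cam_to_world']=T
im=cv2.imread('pics/w_tin.png')[:,:,::-1].copy()
m=greymask(im,(311,165));ys,xs=np.where(m);print(xs.min(),xs.max(),ys.min(),ys.max())
print('tin',rect(g,m,.06))
for s in (1,):
  for a,x,y in [(-.12,.5275,.1635),(.19,.506,-.1185)]:
    q=robot.inverse_kinematics([x,y,.05],Rd(a));print(q)
E
```

```text
277 350 106 220
lid 0.024 (array([0.5263, 0.1658]), [60.58402633666992, 110.53865051269531], np.float32(-0.12941873))
lid 0.04 (array([0.5274, 0.1657]), [58.31624221801758, 106.40094757080078], np.float32(-0.12941968))
275 345 108 223
tin (array([ 0.5058, -0.1185]), [54.42192077636719, 104.48221588134766], np.float32(0.19299543))
[ 0.1438  0.3374  1.7286 -0.      1.0756  1.8346]
[-0.3967  0.2771  1.81   -0.      1.0544  0.9841]
```

```bash
python3 - <<'E'
from h import *
np.set_printoptions(precision=4,suppress=True)
R=Rd(-.129); x,y=.5263,.1658
robot.reach([x,y,.12],R)
robot.servo_line([x,y,.004],speed=.08)
robot.dwell(.2)
s=robot.state();print(s['tool_pos'],s['contact_force'],s['t'])
robot.gripper_to(0.5,35); robot.dwell(.2)
s=robot.state();print('w',s['width']*94,s['grip_force'],s['contact_force'])
robot.servo_line([x,y,.13],speed=.08)
robot.dwell(.3)
s=robot.state();print('w',s['width']*94,s['grip_force'],s['contact_force'],s['tool_pos'],s['t'])
f=grab('wrist','held.png')
for n,z in [('inner_lid_rim',.145),('outer_lid_handle',.178)]:
    for d in robot.spot_point('wrist',n): print(n,d['confidence'],d['position'],ray(f,d['position'],z))
E
```

```text
[0.5266 0.1659 0.0044] [-0.0466 -0.5258 -1.1625] 6.9667
w 59.705859844850565 35.00006139278412 [ 0.5449  0.4066 -0.3383]
w 59.630884881456346 34.9994158744812 [ 0.6771 -0.2678 -1.9457] [0.5262 0.1658 0.1298] 9.825
outer_lid_handle 0.95 [503.8, 278.5] [0.5443 0.0968 0.178 ]
outer_lid_handle 0.69 [317.3, 344.7] [0.5271 0.1654 0.178 ]
```

View pics/held.png

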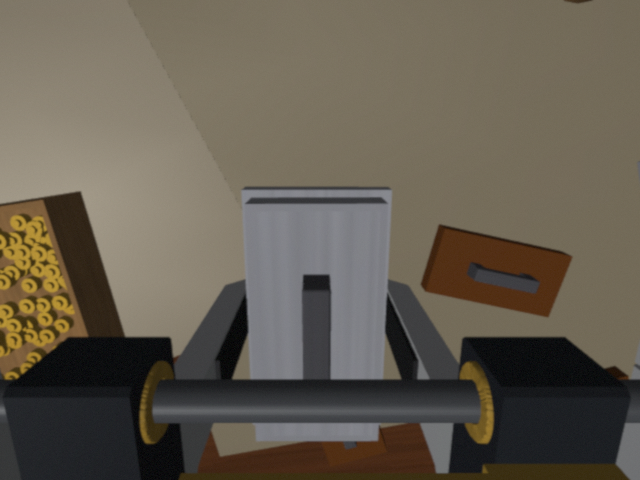

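Both lids are held, with the rim gripped at 59.6 mm and about 2 N of weight. The rim's far edge shows at row 188, columns 243–391. I'll use it to check the in-hand offset.

```bash
python3 - <<'E'
from h import *
np.set_printoptions(precision=4,suppress=True)
f=grab('wrist'); s=robot.state(); R=s['eef_rot']
for p in [(243,187.5),(391,187.5),(317,187.5)]:
    print((R.T@(ray(f,p,s['tool_pos'][2]+.020)-s['tool_pos']))*1000)
E
```

```text
[ 55.4941 -29.5448 -20.0008]
[ 55.4425  30.0278 -20.0008]
[ 55.4683   0.2443 -20.0008]
```

```bash
python3 - <<'E'
from h import *
np.set_printoptions(precision=4,suppress=True)
R=Rd(.193); x,y=.5056,-.1185
robot.reach([x,y,.14],R); robot.dwell(.3)
f0=robot.state()['contact_force']
robot.servo_line([x,y,.072],speed=.08); robot.dwell(.2)
for z in [.062,.057,.054,.052,.051,.0503]:
    robot.servo_line([x,y,z],speed=.02); robot.dwell(.1)
    s=robot.state(); df=s['contact_force']-f0
    print(z,s['tool_pos'],df,s['wrist_torque'],s['t'])
    if df[2]>8: break
grab('side','seat_side.png')
E
```

```text
0.062 [ 0.5057 -0.1186  0.0621] [ 0.1203 -0.9884 -0.1755] [-0.001  -0.0153  0.0171] 13.375
0.057 [ 0.5056 -0.1185  0.057 ] [0.7288 0.3371 1.3275] [-0.0159 -0.0523  0.0073] 13.875
0.054 [ 0.5056 -0.1185  0.054 ] [ 0.6622 -0.4214  0.0684] [0.0037 0.0438 0.0023] 14.275
0.052 [ 0.5056 -0.1185  0.0519] [-0.0547 -0.1332  0.1379] [ 0.0534  0.0265 -0.0425] 14.625
0.051 [ 0.5056 -0.1185  0.051 ] [ 1.2071 -1.0629  0.4431] [-0.0023  0.0227 -0.0077] 14.975
0.0503 [ 0.5056 -0.1185  0.0503] [ 0.8097 -0.1802  0.2941] [-0.0053 -0.015   0.033 ] 15.325
```

The plug entered without contact. I'll lower to touch, release, lift and look.

```bash
python3 - <<'E'
from h import *
np.set_printoptions(precision=4,suppress=True)
x,y=.5056,-.1185
for z in [.0498,.0493,.0489]:
    robot.servo_line([x,y,z],speed=.02); robot.dwell(.15)
    s=robot.state(); print(z,s['tool_pos'][2],s['contact_force'],s['t'])
    if s['contact_force'][2]>1.5: break
robot.gripper_to(.85); robot.dwell(.2)
s=robot.state(); print(s['width'],s['contact_force'])
robot.servo_line([x,y,.14],speed=.1); robot.dwell(.2)
f=grab('wrist','seated.png'); s=robot.state(); R=s['eef_rot']
for n,z in [('inner_lid_rim',.065),('outer_lid_handle',.098)]:
    for d in robot.spot_point('wrist',n): print(n,d['confidence'],d['position'],(R.T@(ray(f,d['position'],z)-s['tool_pos']))*1000)
g=grab('side'); 
cv2.imwrite('pics/s2.png',cv2.resize(g['pixels'][130:280,220:420,::-1],None,fx=4,fy=4,interpolation=cv2.INTER_CUBIC))
print(s['t'])
E
```

```text
0.0498 0.05003428672432707 [-0.6642  1.3271 -0.5045] 15.775
0.0493 0.04999653522065129 [-2.5357  0.0463  6.0364] 16.175
0.8528720496606035 [-0.5257 -0.1902 -0.2221]
outer_lid_handle 0.83 [115.6, 232.2] [  22.424  -114.6339   41.3738]
outer_lid_handle 0.75 [318.8, 265.0] [ 2.6701  1.568  41.3116]
18.2167
```

View pics/seated.png

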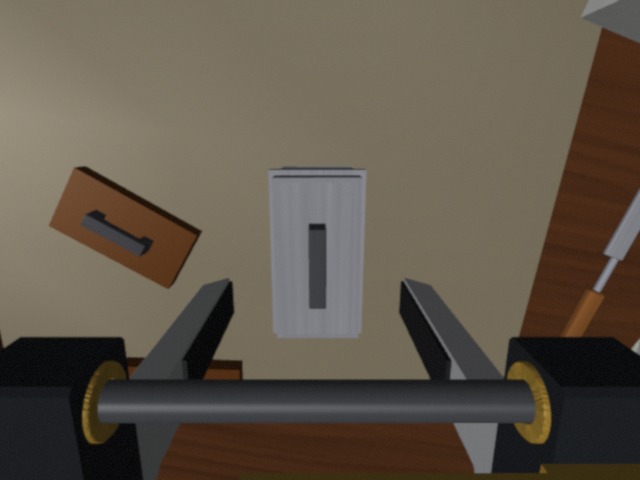

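View pics/s2.png

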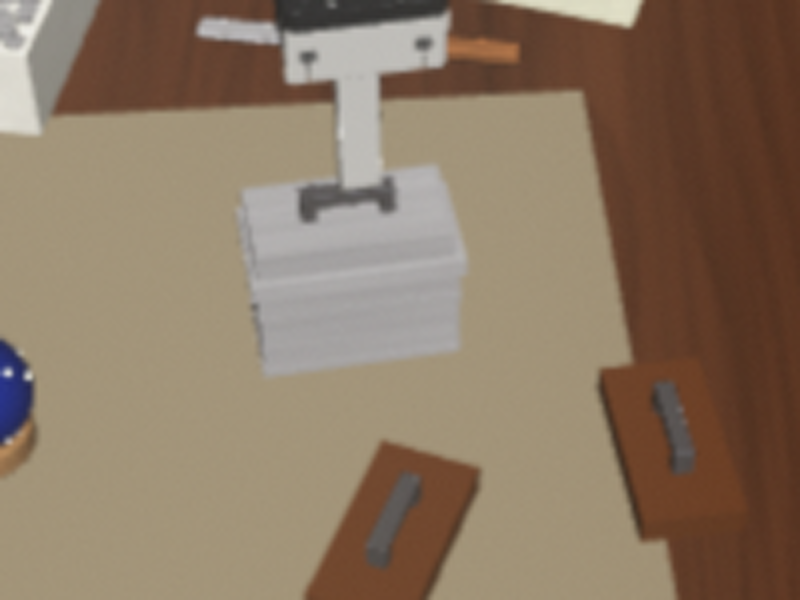

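The lids are seated: the rim lies evenly on the tin in the side view, with nothing tilted. In the wrist view the handle bar is centred at about (317.5,266), roughly 0.7 mm off in tool y. Next I'll take the outer lid by its handle.

```bash
python3 - <<'E'
from h import *
np.set_printoptions(precision=4,suppress=True)
x,y=.5056+.0007*.192,-.1185-.0007*.98
robot.gripper_to(.35,20)
robot.servo_line([x,y,.12],speed=.08)
robot.servo_line([x,y,.089],speed=.04); robot.dwell(.2)
s=robot.state(); print(s['tool_pos'],s['contact_force'])
robot.gripper_to(0.0,20); robot.dwell(.2)
s=robot.state(); print('w',s['width']*94,s['grip_force'],s['contact_force'])
robot.servo_line([x,y,.115],speed=.03)
s=robot.state(); print(s['contact_force'])
robot.servo_line([x,y,.27],speed=.1); robot.dwell(.4)
s=robot.state(); print('w',s['width']*94,s['grip_force'],s['contact_force'],s['tool_pos'],s['t'])
g=grab('side'); a=g['pixels'][20:260,220:420,::-1]
w=grab('wrist')['pixels'][:,:,::-1]
a=cv2.resize(a,(400,480),interpolation=cv2.INTER_CUBIC)
cv2.imwrite('pics/end.png',cv2.hconcat([a,w[:,120:520]]))
grab('top','top_end.png')
E
```

```text
[ 0.506  -0.1193  0.0893] [-0.2107 -0.455   0.6282]
w 9.751589835524385 20.000081062316895 [-0.1395  0.2066  0.1807]
[ 0.2453 -0.3383 -0.433 ]
w 9.81099308723431 19.99967873096466 [-0.3696 -0.3107 -1.0942] [ 0.5057 -0.1192  0.2699] 24.5667
```

View pics/end.png

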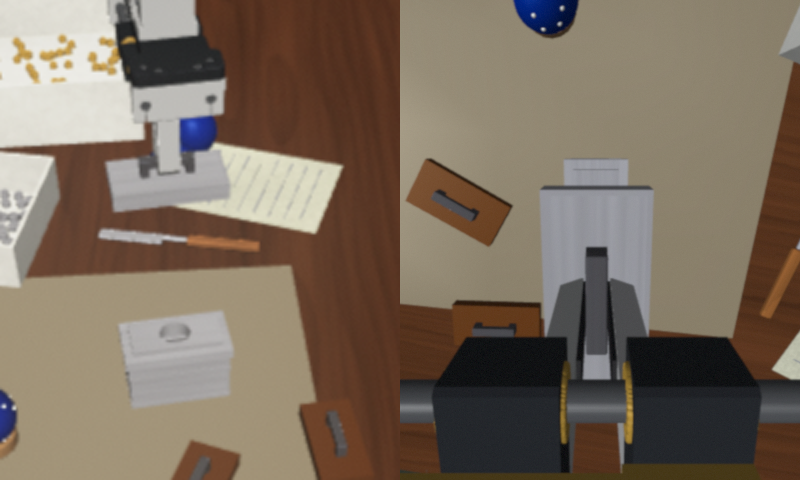

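The outer lid is held level at (596,260) in the right half. The inner lid stays seated on the tin with its hole showing at (175,331) in the left half. Weight in hand is about 1 N, which is one lid. I'm handing in.

```bash
python3 -c "
from bench import robot
print(robot.finish_job())"
```

```text
the job is handed in; nothing more can be done
None
```

The job is handed in: the inner lid is seated on the tin with its hole open, and the gripper holds the outer lid level, its lower edge about 17 cm above the seated inner lid, at about 25 s of the 54 s allowed.

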